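# Slide carrier from the granite slab to the warming block

### The job

Two thin aluminium slide carriers lie in the shallow channels of the black granite slab, where their sides cannot be gripped. Slide the longer one out over the slab's edge that faces the robot until a few centimetres stick out, take it by the part that sticks out, lift it and lay it flat across the middle of the small warming block, pointing front to back so that it sticks out about equally at the front and at the rear. Leave the shorter carrier where it is.

Things in the scene. Friction and masses are not known exactly. Their poses are not given: they have to be found in the camera images.
- carrier_mid (a point): Longer slide carrier: bare aluminium strip 180 mm long (x axis), 40 wide (y), 3 thick (z up), 60 g, two engraved slide outlines on top; lies in one of the slab's channels. Point: its centre, half-way up. Pressed from above with 5 to 15 N it can be dragged: fingertips grip it better than the slab. Where it overhangs, it can be held by its long sides, fingertips a few mm below it.
- short_carrier_mid (a point): The shorter slide carrier, a bystander in the slab's other channel: the same strip but 110 mm long with one outline. The point is its centre, axes as for the longer one.
- slab_edge (a point): Fixed black granite slab, 260 mm front to back (x), 280 wide (y). Two channels, 46 wide, 2.5 deep, open at the front, run along x at y = +70 and -70 mm; their floor is 45 mm over the worktop. Point: middle of the edge facing the robot, at the height of the channel floor; x from this edge into the slab, y left, z up. A bottle 42 mm high stands between the channels, 230 mm behind the edge.
- warmer_top (a point): Fixed warming block: white housing, flat dark metal top, 100 mm front to back (x), 140 wide (y), 60 high. Point: centre of its top face; x points from front to back, away from the robot, z up. The longer carrier laid centred along x sticks out 40 mm at either end.
Not all that is in view belongs to the job. Leave any purple look-alike of the part that bears carrier_mid alone.

How it is judged (in metres and radians):
On the way, in this order (a step that is already met when the one before it is completed fails the run):
1. the longer carrier, still lying flat on the slab, sticks out at least 20 mm over the edge that faces the robot (x of carrier_mid in the frame of slab_edge between 0 and 0.07 m and z of carrier_mid in the frame of slab_edge between -0.005 and 0.008 m and angle between carrier_mid's own z axis and vertical below 0.1 rad), for 0.2 s.
2. it is lifted off the slab, its centre at least 25 mm above the slab's top (z of carrier_mid in the frame of slab_edge above 0.025 m), for 0.2 s.
At the end, for the whole second after the job is handed in: The longer carrier lies flat and released on the warming block, its centre within 20 mm of the middle of the block's top, along the block's front-to-back direction within 0.2 rad; the shorter carrier is within 30 mm of where it started (horizontal distance between carrier_mid and warmer_top below 0.02 m and z of carrier_mid in the frame of warmer_top between -0.003 and 0.006 m and angle between the x axis of carrier_mid and the x axis of warmer_top, either way round below 0.2 rad and angle between carrier_mid's own z axis and vertical below 0.06 rad and distance of short_carrier_mid from where it was at the start of the episode below 0.03 m); the robot touches nothing.
It fails at once if the shorter carrier is moved by more than 30 mm (distance of short_carrier_mid from where it was at the start of the episode above 0.03 m).
It also fails if it takes over 58 s, if anything falls off the work surface, if the arm or the gripper's body presses on something with over 40 N, if the wrist force passes 120 N, or if a joint passes its speed limit or range.

### The arm

A 6-joint arm with a two-finger parallel gripper is mounted at the origin on the work surface. World frame = base frame: x ahead of the robot, y to its left, z up, the work surface at z = 0. Lengths are in mm, angles in rad, forces in N, time in s.
With the tool pointing down it reaches from about 275 to 750 mm from the base axis. Payload 10.2 kg.
Tool frame: the origin (TCP) lies at the very end of the fingers, on their centre line; the grasp point (between the pads) lies 19 mm behind it; z points along the fingers, y is the line along which they close (so a half turn about z gives the same grasp; the last joint's range is limited). The gripper opens to 85 mm and grips with 20 to 120 N. Pads are 22 mm wide; open, the fingers measure 114 mm over their backs; the gripper's body (76 mm by 85 mm) begins 54 mm behind the grasp point. The pads swing forward as they close: fully open they stand 13 mm farther back than shut.
Start: joints at [-1.477, 0.313, 1.498, -0, 1.331, -0.223], TCP at [163.539, -498.885, 231.294] pointing down, gripper open.
Joint ranges: [-2.94, 2.94], [-0.97, 2.17], [0.19, 2.56], [-1.23, 4.37], [0.02, 3.11], [-2.88, 2.88]. Speed limits (rad/s): [2.39, 2.39, 3.01, 3.14, 3.14, 3.14].

### API

Orientations are given as a unit quaternion [w, x, y, z].
In Python, from rig import monitor, eyes, job gives the robot as it stands. The module is installed in compiled form; this text tells all that it offers.
- The arm moves only by the tool send_rows, never from a script. Its argument "targets" is one flat list of numbers, 7 for each row, row after row: the turn, a rotation vector about the tool's x, y, z in degrees, then the shift along the tool's x, y, z in units of 60 mm (1.0 is 60 mm), then the opening, from -1 (shut) to 1 (fully open), so that 0 is half open. A call has 1 to 5 rows; each row shifts and turns the commanded pose from where the row before left it, along the tool's axes as they then stand; what a row does not reach is not made up. A row lasts 1/8 s, in which the tool goes at most 62.5 mm and 10.7 degrees, less where a joint would pass 70% of its speed; a pose out of reach is approached as far as the arm can. A call is refused whole if a number of a shift passes 1 or a number of a turn 10.7, either way. A call with a gripper value outside its range is refused whole. The fingers move at their own pace and stop on an object; "newtons" is the grip in N (left out, the last holds). Time passes only in rows, so rows that do not move let the fingers close. It gives the time, the measured TCP pose, the force, the opening and the grip force at its end, in the units of the state.
- monitor.sense(): the state, without advancing time (a new reading comes with each control period).
- eyes.capture(name): name is "scene" or "top" or "wrist"; returns a dict with "img" (400x640x3 uint8, red, green, blue), "K" (3x3 intrinsics, pixels), "R" (3x3) and "t" (3): a world point X has camera coordinates R X + t. Camera axes: x right, y down, z forward; pixel columns grow to the right and rows downward; lengths in mm; the calibration is good to about 2 mm. A picture is of the moment at which its call begins. There is no depth.
- job.finish_job(): hands the job in; it is judged then, once.
The state is a dict: "time_s": time; "joints": joint angles; "dq": joint speeds; "tau": joint torques, N m; "eef_pos": TCP position; "ee_rot": TCP orientation; "force": force on the tool from outside, world axes, zero at the start; "wrist_torque": the same for the moment, N m; "grip_width": opening from 0.0 (shut) to 1.0 (fully open); "grip_force": force on a finger pad.
Only numpy, scipy, OpenCV 4.12 (cv2) and the standard library are available. Lean on these libraries where they do the work, as an engineer would, in place of code of your own. Each camera call takes 0.05 s, during which the arm holds its last target. There are 200 camera calls.

## Working session

There is one attempt and no reset: what is moved stays moved. The work goes in short steps, Python scripts to look and compute and a tool call to move; the robot and the scene stay as the last step left them, time stands still between calls to the robot, and variables do not carry over. Pictures are saved under pics/ and viewed, at most 10 in all, crops included, and the job is handed in when it is done.

Besides the shell and the picture viewer there is one more tool, called after "Call:" as name(argument=value, ...), one argument or row to a line, values as JSON. send_rows: Moves the arm, as the interface text tells. Its arguments: {"type":"object","properties":{"targets":{"type":"array","items":{"type":"number"}},"newtons":{"type":"number"}},"required":["targets"]}

```bash
mkdir -p pics; python3 - <<'E'
from rig import monitor, eyes
import cv2, numpy as np
s=monitor.sense(); print(s)
for n in ("scene","top"):
    c=eyes.capture(n); cv2.imwrite(f"pics/{n}0.png",c["img"][:,:,::-1]); np.savez(f"{n}.npz",**c)
    print(n,c["K"].tolist(),c["R"].round(4).tolist(),c["t"].round(1).tolist())
E
```

```text
{'time_s': 0.0, 'joints': array([-1.47740226e+00,  3.13436515e-01,  1.49845127e+00,  1.13488755e-05,
        1.33099226e+00, -2.23345344e-01]), 'dq': array([ 0.00032553,  0.00178384, -0.00070877, -0.00070568,  0.000113  ,
       -0.0009599 ]), 'tau': array([ 8.13736006e-04, -4.12263787e+01, -2.59748018e+01, -1.00664781e-04,
        4.02790611e-03,  2.84350484e-06]), 'eef_pos': array([ 163.51522749, -498.61272576,  230.73663461]), 'ee_rot': array([-6.41981399e-04,  9.87485715e-01,  1.57707159e-01,  4.72947981e-05]), 'force': array([ 1.24392085,  0.53298362, -0.158038  ]), 'wrist_torque': array([ 0.04170217, -0.01216336, -0.04078212]), 'grip_force': 0.0, 'grip_width': 0.9996731543873086}
scene [[366.42559672434453, 0.0, 314.9191351745012], [0.0, 366.42559672434453, 196.67293646028926], [0.0, 0.0, 1.0]] [[-0.7569, 0.6533, -0.0162], [0.4423, 0.4939, -0.7486], [-0.4811, -0.5738, -0.6628]] [390.6, -174.3, 1250.9]
top [[394.9165583415233, 0.0, 323.31198034525846], [0.0, 394.9165583415233, 202.95233606584523], [0.0, 0.0, 1.0]] [[-0.0034, -1.0, -0.0073], [-0.989, 0.0044, -0.148], [0.148, 0.0067, -0.989]] [21.8, 548.0, 936.7]
```

View pics/top0.png

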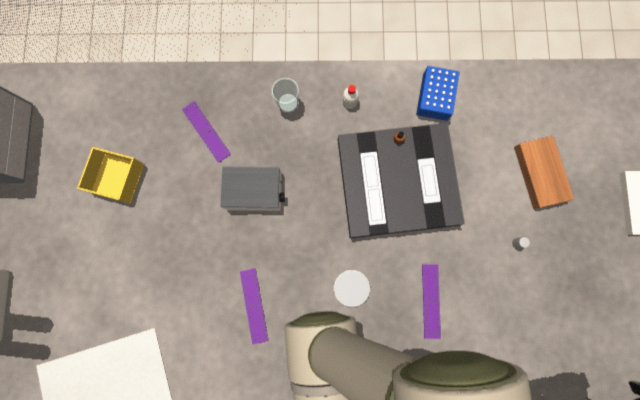

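View pics/scene0.png

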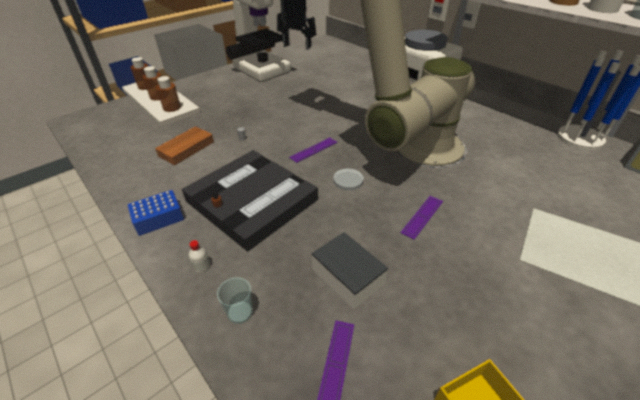

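The top view shows the long carrier near (373,188), the short one near (429,180), the slab spanning (340–462, 125–238), the bottle at (400,137) and the warmer at (251,189). The purple strips are decoys.

```bash
cat > h.py <<'E'
import numpy as np, cv2
def topx(c,uv,z):
    "pixels -> world points on plane z"
    uv=np.atleast_2d(uv).astype(float)
    d=np.c_[uv,np.ones(len(uv))]@np.linalg.inv(c["K"]).T@c["R"]
    o=-c["R"].T@c["t"]
    return o+d*((z-o[2])/d[:,2])[:,None]
def proj(c,X):
    p=(np.atleast_2d(X)@c["R"].T+c["t"])@c["K"].T
    return p[:,:2]/p[:,2:]
E
python3 - <<'E'
from h import *
c=np.load("top.npz"); im=c["img"]; hsv=cv2.cvtColor(im,cv2.COLOR_RGB2HSV)
def rect(mask,box,z,name):
    u0,v0,u1,v1=box; m=np.zeros(mask.shape,np.uint8); m[v0:v1,u0:u1]=mask[v0:v1,u0:u1]
    n,l,st,_=cv2.connectedComponentsWithStats(m); k=1+np.argmax(st[1:,4])
    p=np.argwhere(l==k)[:,::-1]; w=topx(c,p,z)[:,:2]
    r=cv2.minAreaRect(w.astype(np.float32)); print(name,st[k],np.round(r[0],1),np.round(r[1],1),round(r[2],2),'mean',w.mean(0).round(1)); print(np.round(cv2.boxPoints(r),1).tolist())
g=hsv[:,:,2]
rect((g>150).astype(np.uint8),(355,140,390,235),48,"long")
rect((g>150).astype(np.uint8),(415,150,445,210),48,"short")
print(g[189,215:295].tolist()); print(g[150:230,250].tolist())
rect((g<85).astype(np.uint8),(330,115,475,245),47.5,"slab")
rect((g<85).astype(np.uint8),(215,160,284,218),60,"warmer")
a=cv2.resize(im[110:250,210:470],None,fx=3,fy=3,interpolation=cv2.INTER_CUBIC)
cv2.imwrite("pics/crop.png",a[:,:,::-1])
E
```

```text
long [ 360  152   26   73 1242] [ 585.5 -102. ] [182.1  42.2] 6.04 mean [ 584.  -102.2]
[[492.70001220703125, -90.5999984741211], [497.20001220703125, -132.60000610351562], [678.2999877929688, -113.4000015258789], [673.7999877929688, -71.4000015258789]]
short [418 158  23  45 754] [ 603.3 -241. ] [111.5  42.2] 6.19 mean [ 602.9 -241.1]
[[545.5999755859375, -226.0], [550.2000122070312, -267.8999938964844], [661.0999755859375, -255.89999389648438], [656.5, -214.0]]
[171, 169, 167, 167, 165, 158, 130, 112, 113, 113, 110, 110, 110, 112, 113, 114, 110, 111, 111, 112, 114, 114, 113, 113, 113, 117, 115, 114, 117, 113, 115, 116, 116, 114, 113, 116, 116, 116, 114, 114, 118, 120, 116, 117, 118, 115, 115, 119, 117, 115, 116, 118, 116, 118, 114, 117, 117, 119, 119, 120, 118, 117, 111, 94, 119, 114, 96, 87, 87, 110, 160, 162, 164, 161, 164, 162, 165, 167, 166, 168]
[150, 158, 158, 156, 156, 158, 163, 162, 166, 166, 166, 170, 164, 165, 162, 165, 149, 129, 116, 115, 117, 116, 117, 113, 114, 112, 111, 112, 112, 116, 117, 114, 114, 115, 115, 114, 113, 117, 114, 116, 115, 113, 114, 115, 114, 113, 112, 118, 115, 116, 115, 119, 113, 116, 112, 113, 103, 103, 117, 122, 110, 86, 80, 83, 130, 154, 155, 156, 159, 159, 161, 160, 163, 163, 164, 159, 158, 157, 154, 151]
slab [ 338  139  123  102 1035] [ 599.4 -162.6] [256.4 270.6] 7.42 mean [ 508.2 -183.1]
[[454.79998779296875, -45.0], [489.70001220703125, -313.29998779296875], [744.0, -280.20001220703125], [709.0, -11.800000190734863]]
warmer [278 190   6  14  61] [561.5 123.7] [32.1 12.2] 0.67 mean [561.1 122.5]
[[545.4000244140625, 129.60000610351562], [545.5, 117.4000015258789], [577.7000122070312, 117.80000305175781], [577.5, 130.0]]
```

View pics/crop.png

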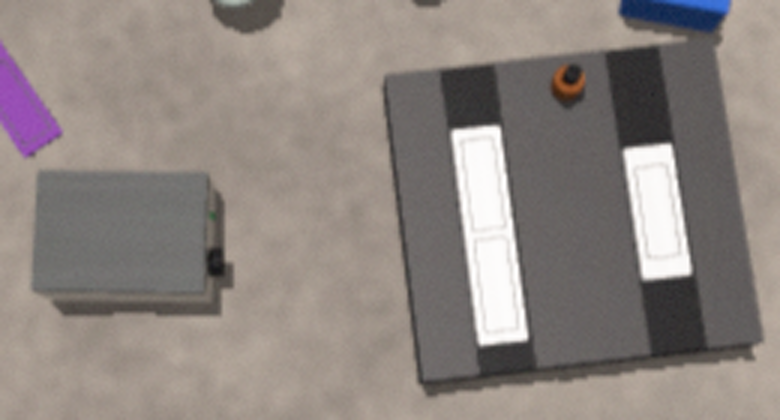

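The crop shows slab top corners at about (386,76), (714,42), (760,343), (423,380). The warmer top corners are about (38,172), (208,173), (206,293), (34,290).

```bash
python3 - <<'E'
from h import *
c=np.load("top.npz")
f=lambda p:np.array(p)/3+[210,110]-0.33
s=topx(c,f([(423,378),(760,341),(714,42),(386,76)]),47.5); w=topx(c,f([(34,291),(206,293),(208,173),(38,172)]),60)
for n,q in(("slab",s),("warm",w)):
    q=q[:,:2]; print(n,q.round(1).tolist(),q.mean(0).round(1)); e=np.roll(q,-1,0)-q
    print(np.linalg.norm(e,axis=1).round(1), np.degrees(np.arctan2(e[:,1],e[:,0])).round(1))
# scene-camera check of the points
d=np.load("scene.npz")
print(proj(d,[[585,-102,48],[603,-241,48],[*w.mean(0)[:2],60]]).round(1))
from rig import monitor
from scipy.spatial.transform import Rotation as Ro
q=monitor.sense()["ee_rot"]; print(Ro.from_quat(np.roll(q,-1)).as_matrix().round(3))
E
```

```text
slab [[466.5, -46.5], [495.4, -320.2], [748.4, -295.5], [720.3, -18.9]] [ 607.6 -170.3]
[275.1 254.2 278.1 255.2] [ -84.     5.6   95.8 -173.8]
warm [[537.2, 267.9], [535.0, 128.6], [634.4, 128.3], [635.9, 268.1]] [585.6 198.2]
[139.3  99.4 139.8  98.7] [ -90.9   -0.2   89.4 -179.9]
[[270.9 196. ]
 [238.  175.2]
 [349.  258.6]]
[[ 0.95   0.312 -0.   ]
 [ 0.312 -0.95   0.001]
 [ 0.    -0.001 -1.   ]]
```

Call:
send_rows(
  targets=[0, 0, 6.1, 0, 0, 0, -1, 0, 0, 6.1, 0, 0, 0, -1, 0, 0, 0, 0.77, -0.58, 0, -1, 0, 0, 0, 0.77, -0.58, 0, -1, 0, 0, 0, 0.77, -0.58, 0, -1],
  newtons=60,
)

```text
time_s: 0.72
eef_pos: [291.5, -379.2, 231.1]
ee_rot: [-0.0, 0.999, 0.052, -0.0]
force: [1.0, -0.8, 0.3]
grip_width: -0.001
grip_force: 0.0
```

Call:
send_rows(
  targets=[0, 0, 0, 0.77, -0.58, 0, -1, 0, 0, 0, 0.77, -0.58, 0, -1, 0, 0, 0, 0.77, -0.58, 0, -1, 0, 0, 0, 0.77, -0.58, 0, -1, 0, 0, 0, 0.77, -0.58, 0, -1],
)

```text
time_s: 1.35
eef_pos: [503.4, -182.1, 231.1]
ee_rot: [-0.0, 0.999, 0.052, -0.0]
force: [0.9, -0.1, 0.3]
grip_width: 0.007
grip_force: 0.0
```

Call:
send_rows(
  targets=[0, 0, 0, 0.77, -0.58, 0.3, -1, 0, 0, 0, 0.77, -0.58, 0.3, -1, 0, 0, 0, 0, 0, 0.5, -1, 0, 0, 0, 0, 0, 0.5, -1, 0, 0, 0, 0, 0, 0, -1],
)

```text
time_s: 1.98
eef_pos: [585.9, -104.4, 133.2]
ee_rot: [-0.001, 0.999, 0.052, -0.002]
force: [-0.5, -0.1, 0.6]
grip_width: -0.004
grip_force: 0.0
```

```bash
cat >> h.py <<'E'
from scipy.spatial.transform import Rotation as Ro
def togo(s,X,yaw):
    "tool-axis shift (units of 60 mm) and turn (deg) left to world point X, tool down at yaw deg"
    R=Ro.from_quat(np.roll(s["ee_rot"],-1)); T=Ro.from_euler("z",yaw,degrees=True)*Ro.from_euler("x",180,degrees=True)
    return (R.inv().apply(np.array(X)-s["eef_pos"])/60).round(3), (R.inv()*T).as_rotvec(degrees=True).round(2)
def stat(s): print(round(s["time_s"],2),s["eef_pos"].round(1),s["force"].round(1),"w",round(s["grip_width"],3),"gf",round(s["grip_force"],1),"q6",s["joints"].round(2))
E
python3 - <<'E'
from h import *
from rig import monitor
s=monitor.sense(); stat(s); print(togo(s,[585.5,-102,60],6.06))
E
```

```text
1.98 [ 585.9 -104.4  133.2] [-0.5 -0.1  0.6] w -0.004 gf 0.0 q6 [-0.37  0.56  1.4   0.    1.19  1.09]
(array([ 0.004, -0.037,  1.22 ]), array([-0.13,  0.26, -0.1 ]))
```

Call:
send_rows(
  targets=[0, 0, 0, 0, -0.037, 0.4, -1, 0, 0, 0, 0, 0, 0.4, -1, 0, 0, 0, 0, 0, 0.4, -1, 0, 0, 0, 0, 0, 0.1, -1, 0, 0, 0, 0, 0, 0, -1],
)

```text
time_s: 2.6
eef_pos: [587.2, -103.0, 58.4]
ee_rot: [0.0, 0.999, 0.052, 0.001]
force: [0.5, 0.5, -0.4]
grip_width: -0.004
grip_force: 0.0
```

Call:
send_rows(
  targets=[0, 0, 0, 0, 0, 0.03, -1, 0, 0, 0, 0, 0, 0.03, -1, 0, 0, 0, 0, 0, 0, -1],
)

```text
time_s: 2.98
eef_pos: [586.8, -102.6, 53.9]
ee_rot: [0.0, 0.999, 0.052, 0.0]
force: [-0.4, 0.2, -0.5]
grip_width: -0.002
grip_force: 0.0
```

Call:
send_rows(
  targets=[0, 0, 0, 0, 0, 0.06, -1, 0, 0, 0, 0, 0, 0.03, -1, 0, 0, 0, 0, 0, 0, -1],
)

```text
time_s: 3.35
eef_pos: [586.7, -102.7, 48.2]
ee_rot: [-0.0, 0.999, 0.052, -0.0]
force: [-0.1, -0.5, 0.5]
grip_width: 0.004
grip_force: 0.0
```

Call:
send_rows(
  targets=[0, 0, 0, 0, 0, 0.015, -1, 0, 0, 0, 0, 0, 0, -1],
)

```text
time_s: 3.6
eef_pos: [587.0, -102.8, 48.1]
ee_rot: [0.0, 0.999, 0.052, 0.0]
force: [-1.3, -0.0, 5.5]
grip_width: -0.003
grip_force: 2.8
```

Contact at z≈48. I'll add a little more press, then drag back.

Call:
send_rows(
  targets=[0, 0, 0, 0, 0, 0.015, -1, 0, 0, 0, 0, 0, 0, -1],
)

```text
time_s: 3.85
eef_pos: [587.4, -102.9, 48.1]
ee_rot: [0.0, 0.999, 0.052, 0.001]
force: [-3.3, 1.7, 11.8]
grip_width: 0.002
grip_force: 5.8
```

Call:
send_rows(
  targets=[0, 0, 0, -0.08, 0, 0, -1, 0, 0, 0, -0.08, 0, 0, -1, 0, 0, 0, -0.08, 0, 0, -1],
)

```text
time_s: 4.22
eef_pos: [573.8, -104.6, 48.1]
ee_rot: [0.001, 0.999, 0.052, 0.002]
force: [2.2, 0.1, 8.0]
grip_width: -0.002
grip_force: 4.2
```

Call:
send_rows(
  targets=[0, 0, 0, -0.1, 0, 0.005, -1, 0, 0, 0, -0.1, 0, 0, -1, 0, 0, 0, -0.1, 0, 0, -1, 0, 0, 0, -0.1, 0, 0, -1, 0, 0, 0, -0.1, 0, 0, -1],
)

```text
time_s: 4.85
eef_pos: [544.2, -107.9, 48.0]
ee_rot: [0.001, 0.999, 0.052, 0.003]
force: [2.1, 0.1, 10.6]
grip_width: 0.0
grip_force: 5.3
```

Call:
send_rows(
  targets=[0, 0, 0, -0.1, 0, 0, -1, 0, 0, 0, -0.1, 0, 0, -1, 0, 0, 0, -0.1, 0, 0, -1, 0, 0, 0, -0.1, 0, 0, -1, 0, 0, 0, -0.1, 0, 0, -1],
)

```text
time_s: 5.48
eef_pos: [514.5, -111.1, 48.0]
ee_rot: [0.001, 0.999, 0.052, 0.003]
force: [3.4, 0.3, 11.2]
grip_width: 0.001
grip_force: 5.7
```

```bash
python3 - <<'E'
from h import *
from rig import monitor,eyes
stat(monitor.sense()); c=eyes.capture("top"); np.savez("top1.npz",**c)
cv2.imwrite("pics/crop1.png",cv2.resize(c["img"][110:270,210:470],None,fx=3,fy=3,interpolation=cv2.INTER_CUBIC)[:,:,::-1])
E
```

```text
5.47 [ 514.5 -111.1   48. ] [ 3.4  0.3 11.2] w 0.001 gf 5.7 q6 [-0.44  0.53  1.7   0.    0.9   1.03]
```

View pics/crop1.png

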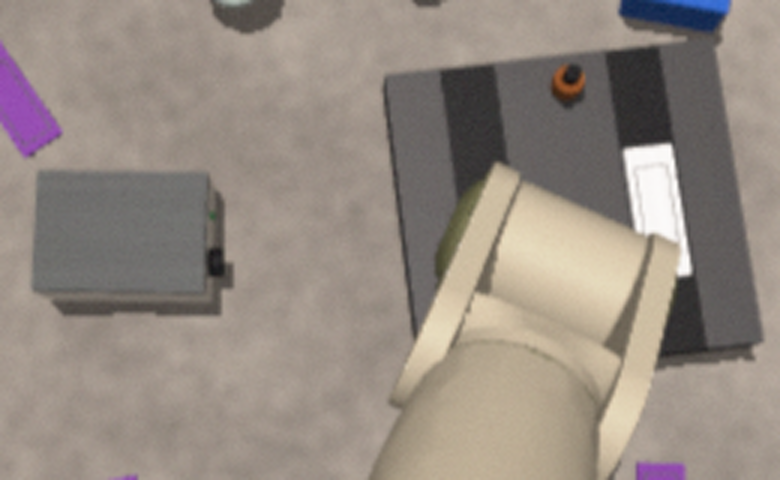

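The arm hides the carrier in the top view, though its rear end has left its old place. I'll lift, then look with the scene and wrist cameras.

Call:
send_rows(
  targets=[0, 0, 0, 0, 0, -0.3, -1, 0, 0, 0, 0, 0, -0.5, 0.4, 0, 0, 0, -0.4, 0, -0.5, 0.4, 0, 0, 0, -0.6, 0, -0.1, 0.4, 0, 0, 0, 0, 0, 0, 0.4],
)

```text
time_s: 6.15
eef_pos: [452.0, -116.7, 130.8]
ee_rot: [0.0, 0.999, 0.051, 0.0]
force: [0.1, 0.4, 0.4]
grip_width: 0.704
grip_force: 0.0
```

```bash
python3 - <<'E'
from h import *
from rig import monitor,eyes
stat(monitor.sense()); 
a=eyes.capture("scene"); np.savez("s1.npz",**a); w=eyes.capture("wrist"); np.savez("w1.npz",**w)
A=cv2.resize(a["img"][130:260,170:340],None,fx=2.9,fy=2.9,interpolation=cv2.INTER_CUBIC)
cv2.imwrite("pics/s1.png",A[:,:,::-1]); cv2.imwrite("pics/w1.png",w["img"][:,:,::-1])
E
```

```text
6.15 [ 452.  -116.7  130.8] [0.1 0.4 0.4] w 0.704 gf 0.0 q6 [-0.5   0.3   1.8  -0.    1.04  0.96]
```

View pics/w1.png

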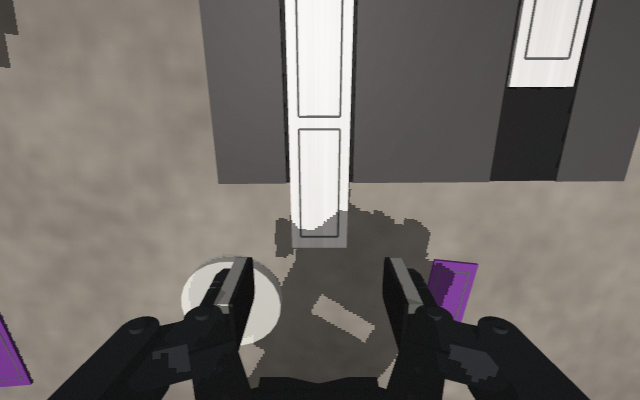

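View pics/s1.png

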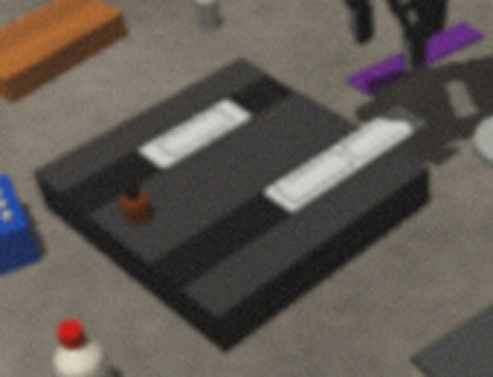

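The wrist view shows the carrier's front corners at (292,247) and (346,247) and the slab edge at about row 183. The carrier sticks out straight.

```bash
python3 - <<'E'
from h import *
from rig import monitor
c=np.load("w1.npz")
p=topx(c,[(291.5,247.5),(347,247.5),(286,128-0),(352,128)],48)[:,:2]; e=topx(c,[(218,183),(620,180.5)],47.5)[:,:2]
print(p.round(1).tolist(),e.round(1).tolist())
f=p[:2].mean(0); t=np.radians(6.06); u=np.array([np.cos(t),np.sin(t)]); print("end",f,"centre",f+90*u,"overhang",(e-f)@u)
b=p[2:].mean(0); print("yaw",np.degrees(np.arctan2(*(b-f)[::-1])), "width",np.linalg.norm(p[0]-p[1]))
g=f+19*u; s=monitor.sense(); print("grasp",g,togo(s,[*g,37],6.06))
E
```

```text
[[421.7, -100.4], [425.8, -140.9], [507.6, -90.1], [512.0, -132.9]] [[465.5, -46.2], [495.4, -321.1]]
end [ 423.74700861 -120.62415732] centre [ 513.24407855 -111.12286932] overhang [49.33868637 50.08758945]
yaw 6.025287590143259 width 40.74457178684576
grasp [ 442.64083449 -118.61832985] (array([-0.182,  0.012,  1.556]), array([ 0.02, -0.04, -0.14]))
```

Call:
send_rows(
  targets=[0, 0, 0, -0.182, 0.012, 0.3, 0.4, 0, 0, 0, 0, 0, 0.5, 0.4, 0, 0, 0, 0, 0, 0.5, 0.4, 0, 0, 0, 0, 0, 0.27, 0.4, 0, 0, 0, 0, 0, 0, 0.4],
)

```text
time_s: 6.88
eef_pos: [442.2, -118.1, 34.8]
ee_rot: [-0.001, 0.999, 0.052, -0.001]
force: [0.4, 0.9, 0.3]
grip_width: 0.701
grip_force: 0.0
```

Call:
send_rows(
  targets=[0, 0, 0, 0, 0, 0, -1, 0, 0, 0, 0, 0, 0, -1, 0, 0, 0, 0, 0, 0, -1, 0, 0, 0, 0, 0, 0, -1],
  newtons=60,
)

```text
time_s: 7.38
eef_pos: [442.7, -118.7, 36.5]
ee_rot: [0.0, 0.999, 0.052, 0.001]
force: [1.0, 0.7, 3.5]
grip_width: 0.438
grip_force: 59.9
```

Gripped on the carrier. Lifting now.

Call:
send_rows(
  targets=[0, 0, 0, 0, 0, -0.1, -1, 0, 0, 0, 0, 0, -0.2, -1, 0, 0, 0, 0, 0, -0.3, -1, 0, 0, 0, 0, 0, -0.4, -1, 0, 0, 0, 0, 0, -0.4, -1],
)

```text
time_s: 8.0
eef_pos: [442.1, -118.4, 121.4]
ee_rot: [0.0, 0.999, 0.052, 0.0]
force: [0.2, -0.5, 0.1]
grip_width: 0.441
grip_force: 60.1
```

Call:
send_rows(
  targets=[0, 0, 0, 0, 0, -0.3, -1, 0, 0, 0, 0, 0, -0.1, -1, 0, 0, 0, 0, 0, 0, -1, 0, 0, 0, 0, 0, 0, -1],
)

```text
time_s: 8.5
eef_pos: [441.9, -118.2, 143.4]
ee_rot: [-0.0, 0.999, 0.052, -0.001]
force: [0.1, 0.8, -0.4]
grip_width: 0.439
grip_force: 60.1
```

```bash
python3 - <<'E'
from h import *
from rig import monitor,eyes
s=monitor.sense(); stat(s)
w=eyes.capture("wrist"); np.savez("w2.npz",**w)
cv2.imwrite("pics/w2.png",w["img"][:,:,::-1])
E
```

```text
8.5 [ 441.9 -118.2  143.4] [ 0.1  0.8 -0.4] w 0.439 gf 60.1 q6 [-0.52  0.26  1.81  0.    1.07  0.95]
```

View pics/w2.png

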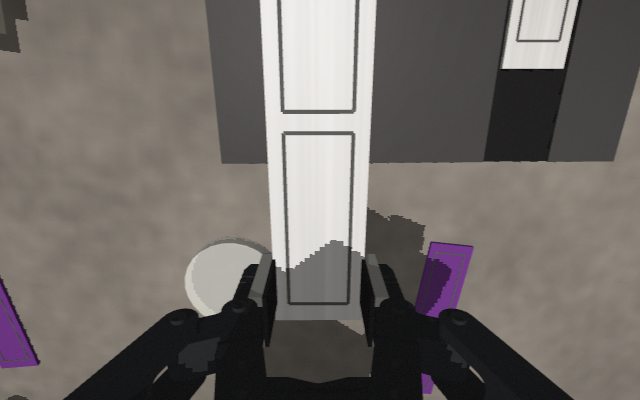

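The carrier is held straight between the fingers: front end at row ~319, centre line at row ~121, edges at 260/377 in row 0. Next I'll check the tilt by projection.

```bash
python3 - <<'E'
from h import *
c=np.load("w2.npz")
t=np.radians(6.06); u=np.array([np.cos(t),np.sin(t),0]); v=np.array([-np.sin(t),np.cos(t),0])
g=np.array([442.1,-118.4,143.4+11.7])  # grip point top surface, from grasp at 36.3 -> 48
for tilt in (-4,-2,0,2,4):
    a=np.radians(tilt); uu=u*np.cos(a)+np.array([0,0,np.sin(a)])
    P=[g-19*uu+20*v,g-19*uu-20*v,g+71*uu+20*v,g+71*uu-20*v,g+71*uu]
    print(tilt,proj(c,P).round(0).tolist())
E
```

```text
-4 [[275.0, 322.0], [362.0, 322.0], [267.0, 120.0], [369.0, 120.0], [318.0, 120.0]]
-2 [[275.0, 321.0], [362.0, 321.0], [266.0, 121.0], [370.0, 120.0], [318.0, 121.0]]
0 [[275.0, 320.0], [362.0, 320.0], [265.0, 121.0], [371.0, 121.0], [318.0, 121.0]]
2 [[275.0, 319.0], [362.0, 319.0], [264.0, 122.0], [372.0, 122.0], [318.0, 122.0]]
4 [[276.0, 318.0], [362.0, 318.0], [263.0, 123.0], [373.0, 123.0], [318.0, 123.0]]
```

Flat within resolution. Now carry it to the warmer.

Call:
send_rows(
  targets=[0, 0, 3.2, 0, 0, 0, -1, 0, 0, 3.2, 0, 0, 0, -1, 0, 0, 0, 0.1, -0.35, 0, -1, 0, 0, 0, 0.15, -0.55, 0, -1, 0, 0, 0, 0.15, -0.55, 0, -1],
)

```text
time_s: 9.18
eef_pos: [466.9, -30.7, 143.5]
ee_rot: [-0.0, 1.0, -0.004, -0.0]
force: [0.1, 0.6, -0.2]
grip_width: 0.441
grip_force: 60.2
```

Call:
send_rows(
  targets=[0, 0, 0, 0.15, -0.7, 0, -1, 0, 0, 0, 0.15, -0.7, 0, -1, 0, 0, 0, 0.15, -0.7, 0, -1, 0, 0, 0, 0.15, -0.7, 0, -1, 0, 0, 0, 0.1, -0.5, 0, -1],
)

```text
time_s: 9.8
eef_pos: [510.4, 167.7, 143.3]
ee_rot: [0.0, 1.0, -0.003, -0.001]
force: [0.1, -0.8, -0.8]
grip_width: 0.441
grip_force: 60.2
```

Call:
send_rows(
  targets=[0, 0, 0, 0.1, -0.35, 0, -1, 0, 0, 0, 0, -0.15, 0, -1, 0, 0, 0, 0, 0, 0, -1, 0, 0, 0, 0, 0, 0, -1],
)

```text
time_s: 10.3
eef_pos: [516.6, 195.3, 143.9]
ee_rot: [0.0, 1.0, -0.004, -0.0]
force: [-0.1, 0.4, -0.8]
grip_width: 0.44
grip_force: 60.2
```

```bash
python3 - <<'E'
from h import *
from rig import monitor,eyes
s=monitor.sense(); stat(s); print(togo(s,[514.6,198.6,51.3],-0.3))
w=eyes.capture("wrist"); np.savez("w3.npz",**w)
cv2.imwrite("pics/w3.png",w["img"][:,:,::-1])
E
```

```text
10.3 [516.6 195.3 143.9] [-0.1  0.4 -0.8] w 0.44 gf 60.2 q6 [ 0.15  0.45  1.53 -0.    1.15  1.73]
(array([-0.034, -0.055,  1.543]), array([ 0.01,  0.02, -0.19]))
```

View pics/w3.png

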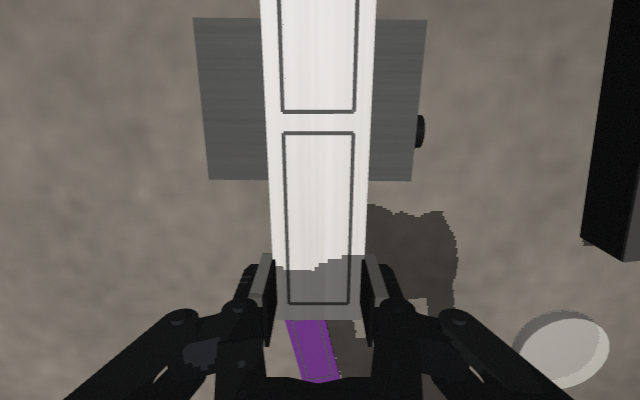

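The warmer's top corners appear at (194,18), (427,20), (411,181) and (209,180), and the carrier is centred over it.

```bash
python3 - <<'E'
from h import *
c=np.load("w3.npz"); q=topx(c,[(209,180.5),(411,181),(427,20),(194,18)],60)[:,:2]
print(q.round(1).tolist(),q.mean(0)); e=np.roll(q,-1,0)-q; print(np.degrees(np.arctan2(e[:,1],e[:,0])),np.linalg.norm(e,axis=1))
E
```

```text
[[538.5, 270.4], [536.8, 131.1], [636.2, 129.5], [638.6, 268.0]] [587.49701829 199.7322051 ]
[-90.69095635  -0.94607387  89.02039787 178.59391335] [139.32606909  99.42580115 138.52079916 100.13045465]
```

Call:
send_rows(
  targets=[0, 0, 0, -0.02, -0.07, 0.3, -1, 0, 0, 0, 0, 0, 0.5, -1, 0, 0, 0, 0, 0, 0.4, -1, 0, 0, 0, 0, 0, 0.25, -1, 0, 0, 0, 0, 0, 0, -1],
)

```text
time_s: 10.98
eef_pos: [515.3, 199.9, 56.5]
ee_rot: [0.0, 1.0, -0.004, -0.001]
force: [0.7, 0.1, -0.6]
grip_width: 0.439
grip_force: 60.2
```

Call:
send_rows(
  targets=[0, 0, 0, 0, 0, 0.04, -1, 0, 0, 0, 0, 0, 0.02, -1, 0, 0, 0, 0, 0, 0.02, -1, 0, 0, 0, 0, 0, 0, -1],
)

```text
time_s: 11.48
eef_pos: [515.7, 200.2, 52.4]
ee_rot: [-0.0, 1.0, -0.004, 0.0]
force: [-0.8, 0.8, -0.0]
grip_width: 0.437
grip_force: 60.2
```

Call:
send_rows(
  targets=[0, 0, 0, 0, 0, 0.02, -1, 0, 0, 0, 0, 0, 0, -1],
)

```text
time_s: 11.72
eef_pos: [515.8, 200.2, 51.6]
ee_rot: [-0.0, 1.0, -0.004, 0.0]
force: [-2.0, -0.3, 5.7]
grip_width: 0.438
grip_force: 60.7
```

Call:
send_rows(
  targets=[0, 0, 0, 0, 0, 0.01, -1, 0, 0, 0, 0, 0, 0, -1],
)

```text
time_s: 11.98
eef_pos: [515.8, 200.3, 51.3]
ee_rot: [-0.0, 1.0, -0.004, 0.0]
force: [-2.7, -1.2, 7.6]
grip_width: 0.438
grip_force: 60.9
```

Contact made. Now release.

Call:
send_rows(
  targets=[0, 0, 0, 0, 0, -0.01, 0.3, 0, 0, 0, 0, 0, 0, 0.3, 0, 0, 0, 0, 0, 0, 0.3, 0, 0, 0, 0, 0, 0, 0.3],
)

```text
time_s: 12.48
eef_pos: [515.6, 200.2, 50.9]
ee_rot: [-0.0, 1.0, -0.004, -0.0]
force: [0.5, -0.2, 0.5]
grip_width: 0.652
grip_force: 0.0
```

Call:
send_rows(
  targets=[0, 0, 0, 0, 0, -0.2, 0.3, 0, 0, 0, 0, 0, -0.5, 0.3, 0, 0, 0, -0.5, 0, -0.6, 0.3, 0, 0, 0, -0.8, 0, -0.5, 0.3, 0, 0, 0, -0.8, 0, 0, 0.3],
)

```text
time_s: 13.1
eef_pos: [389.3, 201.4, 161.5]
ee_rot: [-0.001, 1.0, -0.004, 0.003]
force: [0.9, 0.1, -0.2]
grip_width: 0.651
grip_force: 0.0
```

Call:
send_rows(
  targets=[0, 0, 0, 0, 0, 0, 0.3, 0, 0, 0, 0, 0, 0, 0.3],
)

```text
time_s: 13.35
eef_pos: [390.3, 201.3, 159.8]
ee_rot: [-0.0, 1.0, -0.004, 0.001]
force: [0.6, 0.2, -0.2]
grip_width: 0.647
grip_force: 0.0
```

```bash
python3 - <<'E'
from h import *
from rig import monitor,eyes
stat(monitor.sense()); c=eyes.capture("top"); np.savez("top2.npz",**c)
im=c["img"]; m=(im.min(2)>190).astype(np.uint8); m[:,:215]=0; m[:,300:]=0; m[240:]=0
w=topx(c,np.argwhere(m)[:,::-1],63)[:,:2].astype(np.float32); r=cv2.minAreaRect(w); print(r)
cv2.imwrite("pics/f.png",cv2.resize(im[110:270,210:470],None,fx=3,fy=3,interpolation=cv2.INTER_CUBIC)[:,:,::-1])
E
```

```text
13.35 [390.3 201.3 159.8] [ 0.6  0.2 -0.2] w 0.647 gf 0.0 q6 [ 0.21  0.2   1.85 -0.    1.09  1.79]
((791.1499633789062, 190.069091796875), (588.8251342773438, 220.6749267578125), 0.32926878333091736)
```

View pics/f.png

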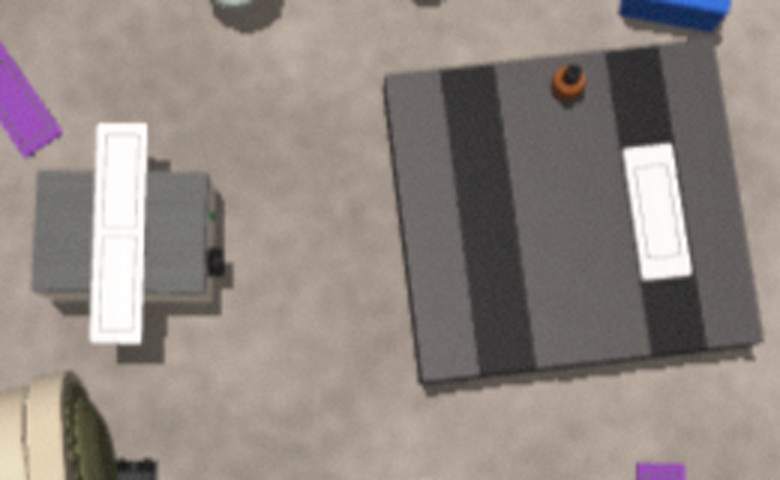

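The carrier lies at (118,233) in the crop, centred on the warmer whose centre is at about (121,232). It overhangs equally at both ends, the gripper is clear, and the short carrier hasn't moved.

```bash
python3 -c "
from rig import job
print(job.finish_job())"
```

```text
the job is handed in; nothing more can be done
None
```

The longer carrier was slid out, lifted and laid flat and centred front to back on the warming block. The shorter carrier was left where it was, and I handed the job in at about 13.4 s; no verdict came back.

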